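Show the cross-drilled shaft to the inspection camera

ROBOT

A 7-joint arm with a two-finger parallel gripper is mounted at the origin on the work surface. World frame = base frame: x ahead of the robot, y to its left, z up, the work surface at z = 0. Lengths are in m, angles in rad, forces in N, time in s.
With the tool pointing down it reaches from about 0.425 to 1.025 m from the base axis. Payload 3.6 kg.
Tool frame: the origin (TCP) lies between the finger pads; the fingertips stand 17 mm ahead of it and the grasp point (between the pads) lies 2 mm behind it (env.tip_reach is the distance from the TCP to the fingertips, in m); z points along the fingers, x is the direction in which the jaws open and shut, and the axes are right-handed (so a half turn about z gives the same grasp; the last joint's range is limited). The gripper opens to 85 mm and grips with 20 to 120 N. Pads are 22 mm wide; open, the fingers measure 114 mm over their backs; the gripper's body (76 mm by 85 mm) begins 54 mm behind the grasp point. The pads swing forward as they close: fully open they stand 13 mm farther back than shut.
Start: joints at [-1.391, 0.591, 0.048, 1.609, -0.033, 0.943, -0.034], TCP at [0.196, 0.698, 0.248] pointing down, gripper open.
Joint ranges: [-2.69, 2.69], [-0.47, 2.24], [-1.27, 1.36], [0.19, 2.51], [-1.53, 4.68], [0.08, 2.07], [-3.09, 3.09]. Speed limits (rad/s): [2.57, 2.57, 3.14, 3.14, 3.14, 3.14, 3.14].

INTERFACE

Orientations are given as a rotation vector (axis times angle).
In Python, from workcell import env gives the robot as it stands.
- The arm moves only by the shell command python3 -m inch 'ROWS' [OPENING] [FORCE]. ROWS is JSON, a list of rows, each an object of numbers: "tx", "ty", "tz": the shift along the tool's x, y, z in mm; "twist": the turn about the tool's z in rad. A call has exactly 8 rows; each row is the pose to reach, as a shift and turn from the pose measured when the call began, along the tool's axes at that moment; what a row does not reach only later rows make up. A row lasts 1/10 s, in which the tool goes at most 50 mm and 8.59 degrees, less where a joint would pass 70% of its speed; a pose out of reach is approached as far as the arm can. A call with a gripper value outside its range is refused whole. OPENING is the closure in counts, from 0 (fully open) to 255 (shut), set as the call begins (- or left out, the last holds). The fingers move at their own pace and stop on an object; FORCE is the grip in N (left out, the last holds). Time passes only in rows, so rows that repeat a pose let the fingers close, or fill a call up. It gives the time, the measured TCP pose, the force and the opening at its end, in the units of the state.
- env.observe(): the state, without advancing time (a new reading comes with each control period).
- env.grab_frame(name): name is "side" or "top"; returns a dict with "pixels" (480x640x3 uint8, red, green, blue), "range_z" (480x640 float32, m along the optical axis (not along the pixel's ray), 0 where there is no reading), "K" (3x3 intrinsics, pixels), "position" and "orientation" of the camera in the world. Camera axes: x right, y down, z forward; pixel columns grow to the right and rows downward; lengths in m; the calibration is good to about 2 mm. A picture is of the moment at which its call begins.
- env.job_done(): hands the job in, once; it reports no verdict.
The state is a dict: "clock": time; "qpos": joint angles; "qvel": joint speeds; "joint_efforts": joint torques, N m; "ee_pos": TCP position; "ee_rot": TCP orientation; "wrist_force": force on the tool from outside, world axes, zero at the start; "moment": the same for the moment, N m; "width": opening from 0.0 (shut) to 1.0 (fully open).
Only numpy, scipy, OpenCV 4.12 (cv2) and the standard library are available. Lean on these libraries where they do the work, as an engineer would, in place of code of your own. Each camera call takes 0.05 s, during which the arm holds its last target. There are 200 camera calls.

TASK

Draw the shaft with the flat head up out of its rack and hold it in the air in front of the inspection camera so that the lens looks straight down its cross hole: the hole centred on the lens's line of sight, 140 mm from the lens front, the shaft head-up and leaning with the camera so that it is square to that line and not tipped sideways in the picture. Finish while still holding it there, steady in the gripper and touching nothing else; do not bump the camera or its stand, and leave the other two shafts in the rack and the things on the bench where they are.

Things in the scene. Friction and masses are not known exactly. Their poses are not given: they have to be found in the camera images.
- shaft: The steel shaft to show, 160 mm long, about 0.3 kg: round shank 16 mm thick, and from 120 mm up a flat paddle head (14 mm thick along its x, 30 mm wide along y, rounded top). Origin: centre of the foot; z up to the head. An 8 mm cross hole runs through the shank along x, square to the head's flat faces; either end may face the lens. Starts upright (0.05 rad play) in any of the rack's holes.
- cross_hole (a point): Centre of the shaft's cross hole: on its axis, 25 mm above the foot. Hidden inside the rack at the start.
- shaft_head (a point): Middle of the shaft's flat head, on the axis 140 mm above the foot: the place to pinch it, across the 14 mm thickness.
- rack: Fixed black block, 75 x 240 x 60 mm (x, y, z), with three upright round holes in a row along its y, 80 mm apart, the middle one at its centre; each 18.5 mm wide and 50 mm deep. A shaft in it has its foot 10 mm above the bench. Origin: centre of the underside.
- camera: Grey inspection camera (60 x 50 x 50 mm), black lens, 60 mm ring light, on a fixed post stand. Origin on its stiff tilt hinge, 220 mm above the bench; x is the line of sight, y level, z its own upright. Lens front 60 mm along x. It looks down by 0.2 to 0.45 rad, differing from run to run. The shaft's z belongs along the camera's z, its x along the camera's x, either way round.
- camera_stand: The camera's fixed stand: base plate 110 x 100 x 12 mm reaching 85 mm back and 25 mm ahead of the origin along its x, upright post 20 mm thick and 247 mm tall, 55 mm behind the origin, and a small fork around the camera. Origin on the bench straight below the camera's hinge; its x is the camera's heading.
- focus (a point): The point on the line of sight 140 mm in front of the lens (200 mm along x from the camera's origin), in empty air: the cross hole belongs here.
- knob_shaft: Another steel shaft in the rack, same shank, 158 mm tall, with a round knob 28 mm wide at the top. Origin at the foot. Leave alone.
- disc_shaft: Another steel shaft in the rack, same shank, 156 mm tall, with a flat round disc 32 mm wide at the top on a thinner neck. Origin at the foot. Leave alone.
- chuck_key: Steel T-shaped chuck key lying on the bench, 103 mm long along its x, crossbar 82 mm long, 12 mm thick. Origin at the bench, mid-length. Leave alone.
- tin: Round metal tin, 60 mm in diameter, 55 mm tall. Origin at the centre of its underside. Leave alone.
Things that resemble listed ones, but are neither listed nor needed, are in the scene too. What is shaped like the shaft but orange is not meant.

How it is judged:
By the outcome, as a careful person would: the job done as asked, in the order asked, and still so for the second after the job is handed in, while the arm keeps its last pose, push and grip.
It also fails if it takes over 38 s, if anything falls off the work surface, if the arm or the gripper's body presses on something with over 40 N, if the wrist force passes 120 N, or if a joint passes its speed limit or range.

## Working session

There is one attempt and no reset: what is moved stays moved. The work goes in short steps, Python scripts to look and compute and a shell command to move; the robot and the scene stay as the last step left them, time stands still between calls to the robot, and variables do not carry over. Pictures are saved under pics/ and viewed, about 8 in all and at most 12, crops included, and the job is handed in when it is done.

```bash
ls; mkdir -p pics
cat > h.py <<'E'
from workcell import env
import numpy as np, cv2
from scipy.spatial.transform import Rotation as R
def grab(n):
    f=env.grab_frame(n); np.savez('/tmp/%s.npz'%n,**{k:np.array(v) for k,v in f.items()}); return f
def load(n): return np.load('/tmp/%s.npz'%n)
def rot(o):
    o=np.array(o,float)
    return o if o.shape==(3,3) else (R.from_rotvec(o).as_matrix() if o.size==3 else R.from_quat(o).as_matrix())
def cloud(f):
    K=f['K'];z=f['range_z'];v,u=np.mgrid[:480,:640]
    p=np.stack([(u-K[0,2])/K[0,0]*z,(v-K[1,2])/K[1,1]*z,z],-1)
    return p@rot(f['orientation']).T+np.array(f['position'])
def proj(f,p):
    c=(np.atleast_2d(p)-np.array(f['position']))@rot(f['orientation']); q=c@f['K'].T; return q[:,:2]/q[:,2:]
E
python3 - <<'E'
from h import *
for n in('top','side'):
    f=grab(n); cv2.imwrite(f'pics/{n}0.png',f['pixels'][:,:,::-1]); print(n,f['position'],f['orientation'],f['K'])
s=env.observe();print(s); print(rot(s['ee_rot']))
E
```

```text
pics
top [0.33498179 0.07513207 1.45985493] [-2.14384446  2.11810173 -0.18087132] [[614.32078141   0.         318.15094618]
 [  0.         614.32078141 243.27532081]
 [  0.           0.           1.        ]]
side [0.21007337 0.43242364 0.7646057 ] [-1.01927771  2.5513164  -0.94059235] [[453.21492352   0.         311.31995815]
 [  0.         453.21492352 244.0045065 ]
 [  0.           0.           1.        ]]
{'clock': 0.1, 'qpos': array([-1.39050953,  0.59202958,  0.04830463,  1.60969944, -0.03334004,
        0.94269824, -0.03372876]), 'qvel': array([ 0.00085683, -0.00211224, -0.0003061 , -0.00376804,  0.00117133,
        0.00050811,  0.00043886]), 'joint_efforts': array([ 4.55419620e-03, -5.49995005e+01,  1.55329809e+00, -1.98824447e+01,
        9.81238321e-03,  3.79955076e-03, -1.24958177e-05]), 'ee_pos': array([0.1958118 , 0.69731533, 0.24725159]), 'ee_rot': array([ 2.50275593e+00,  1.89676219e+00, -2.45967420e-03]), 'wrist_force': array([ 0.38431014, -0.36390523, -0.0862589 ]), 'moment': array([0.00121836, 0.02991352, 0.01835332]), 'width': 1.0007554777355359}
[[ 2.70352112e-01  9.62761401e-01 -4.69251026e-04]
 [ 9.62759380e-01 -2.70352507e-01 -1.97437642e-03]
 [-2.02771660e-03  8.20010098e-05 -9.99997941e-01]]
```

View pics/top0.png

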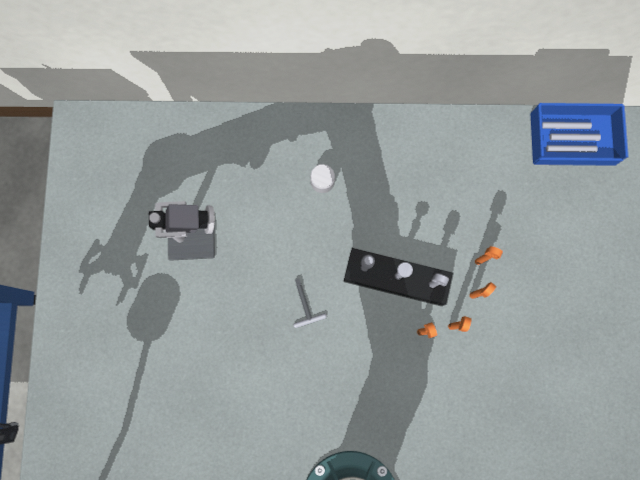

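View pics/side0.png

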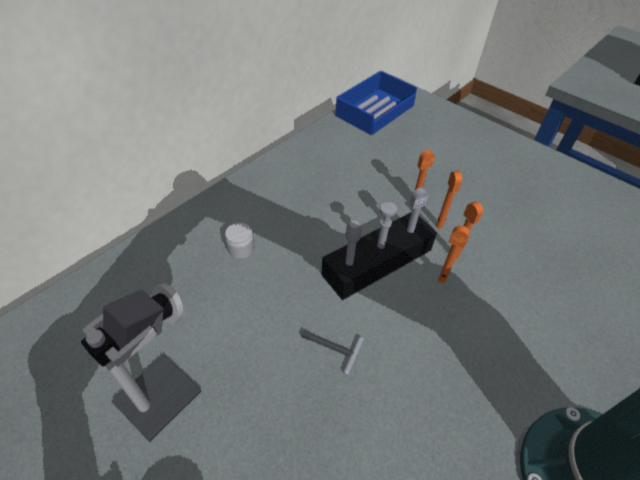

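Run:
```python
from h import *
s=load('side');t=load('top')
a=cv2.resize(s['pixels'][170:310,310:470],None,fx=5,fy=4.28,interpolation=3)[:600,:,::-1]
b=cv2.resize(t['pixels'][230:320,335:465],None,fx=6,fy=6,interpolation=3)[:,:,::-1]
cv2.imwrite('pics/s1.png',cv2.resize(s['pixels'][170:310,310:470],None,fx=4.2,fy=4.2,interpolation=3)[:,:,::-1]);cv2.imwrite('pics/t1.png',b)
ct=cloud(t);cs=cloud(s)
for u,v in[(350,460),(321,176),(309,318),(368,262),(404,270),(439,281),(347,282),(452,303),(190,250),(180,215)]: print('top',u,v,ct[v,u].round(3))
for u,v in[(239,232),(353,230),(388,208),(420,197),(343,290),(160,395),(135,312),(166,303)]: print('side',u,v,cs[v,u].round(3))
print(proj(t,[[0,0,0],[.4,0,0],[0,.4,0]]))
```

```text
top 350 460 [0.09  0.002 0.011]
top 321 176 [0.738 0.075 0.06 ]
top 309 318 [0.407 0.099 0.017]
top 368 262 [ 0.519 -0.027  0.171]
top 404 270 [ 0.503 -0.103  0.169]
top 439 281 [ 0.481 -0.178  0.163]
top 347 282 [0.494 0.01  0.007]
top 452 303 [ 0.448 -0.239  0.001]
top 190 250 [0.566 0.386 0.009]
top 180 215 [0.599 0.358 0.248]
side 239 232 [0.74  0.07  0.056]
side 353 230 [ 0.517 -0.019  0.164]
side 388 208 [ 0.505 -0.106  0.165]
side 420 197 [ 0.481 -0.176  0.161]
side 343 290 [0.496 0.02  0.038]
side 160 395 [0.589 0.382 0.013]
side 135 312 [0.589 0.355 0.247]
side 166 303 [0.59  0.313 0.219]
[[350.36441473 501.17587141]
 [350.91065842 321.9919321 ]
 [172.58892684 498.85053822]]
```

View pics/s1.png

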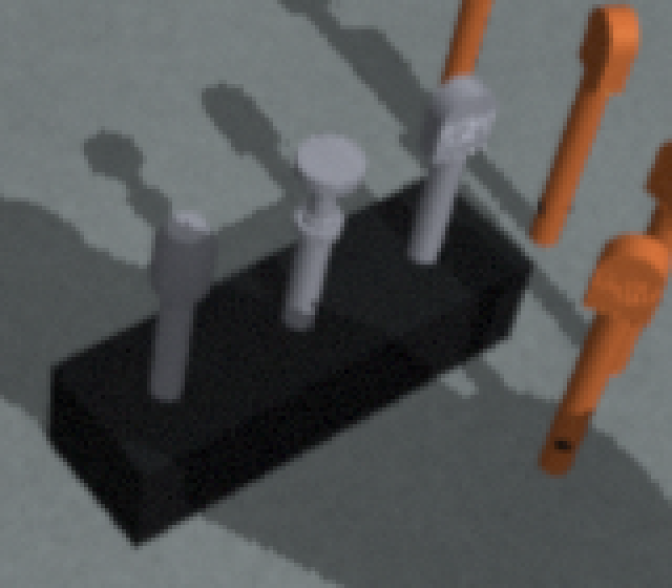

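View pics/t1.png

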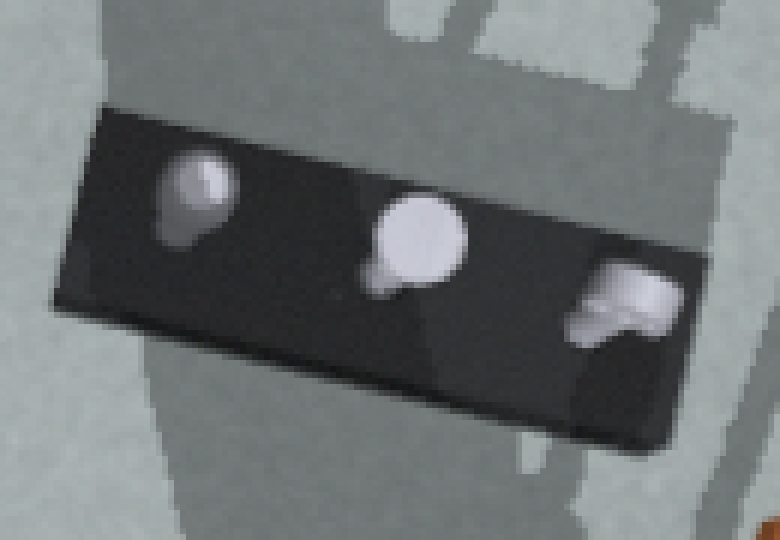

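The candidates are the knob shaft at top (368,262), the disc shaft at (404,270), the flat paddle at (439,281), and four orange look-alikes around (428–490, 255–330). The steel paddle at the right end of the rack matches the description. Its width runs roughly along the rack row. The moves list no tilt, so I'll check the move command's usage and measure the geometry.

```bash
python3 -m inch --help 2>&1 | head -30
python3 - <<'E'
from h import *
t=load('top');s=load('side')
ct=cloud(t);cs=cloud(s)
P=np.concatenate([ct.reshape(-1,3),cs.reshape(-1,3)]);C=np.concatenate([t['pixels'].reshape(-1,3),s['pixels'].reshape(-1,3)]).astype(int)
src=np.r_[np.zeros(307200),np.ones(307200)]
# rack top
m=(abs(P[:,2]-.06)<.006)&(C.max(1)<60)&(abs(P[:,0]-.5)<.12)&(P[:,1]<.06)&(P[:,1]>-.3)
for k in(0,1):
    q=P[m&(src==k)]; r=cv2.minAreaRect((q[:,:2]*1000).astype(np.float32)); print('rack',k,len(q),q[:,2].mean(),r)
# shafts heads
for nm,c in(('knob',(.517,-.023)),('disc',(.503,-.103)),('flat',(.481,-.178))):
  for k in(0,1):
    for lo,hi in((.07,.10),(.1,.12),(.13,.175)):
      q=P[(src==k)&(np.hypot(P[:,0]-c[0],P[:,1]-c[1])<.035)&(P[:,2]>lo)&(P[:,2]<hi)]
      if len(q)>3: print(nm,k,lo,len(q),q.mean(0).round(4),q[:,2].max().round(4))
# flat head top points
  if nm=='flat':
   for k in(0,1):
    q=P[(src==k)&(np.hypot(P[:,0]-c[0],P[:,1]-c[1])<.035)&(P[:,2]>.135)]
    print(cv2.minAreaRect((q[:,:2]*1000).astype(np.float32)))
# stand plate
for k in(0,1):
    q=P[(src==k)&(abs(P[:,2]-.012)<.004)&(C.max(1)<95)&(P[:,0]>.5)&(P[:,0]<.72)&(P[:,1]>.25)&(P[:,1]<.5)]
    print('plate',k,len(q),cv2.minAreaRect((q[:,:2]*1000).astype(np.float32)) if len(q)>5 else'')
    q=P[(src==k)&(P[:,2]>.17)&(P[:,2]<.3)&(P[:,0]>.5)&(P[:,0]<.72)&(P[:,1]>.25)&(P[:,1]<.5)]
    print('cam',len(q),q.min(0),q.max(0))
for n,f,(x0,x1,y0,y1) in(('top',t,(140,225,190,270)),('side',s,(70,210,270,445))):
    cv2.imwrite(f'pics/c_{n}.png',cv2.resize(f['pixels'][y0:y1,x0:x1],None,fx=4 if n=='side' else 6,fy=4 if n=='side' else 6,interpolation=3)[:600,:,::-1])
E
cd pics; python3 -c "
import cv2,numpy as np
a=cv2.imread('c_top.png');b=cv2.imread('c_side.png');a=cv2.resize(a,(340,320));b=cv2.resize(b,(448,560))
o=np.zeros((600,800,3),np.uint8);o[:320,:340]=a;o[:560,350:798]=b;cv2.imwrite('cc.png',o)"
```

```text
invalid input: not JSON, or not a number
rack 0 2576 0.06055650885142174 ((504.4958801269531, -104.63483428955078), (237.2683563232422, 75.78319549560547), 76.73897552490234)
rack 1 2997 0.0601664915107801 ((503.21173095703125, -105.12825775146484), (241.8303985595703, 78.20635223388672), 76.6111831665039)
knob 0 0.07 11 [ 0.5171 -0.0246  0.0818] 0.0909
knob 0 0.13 151 [ 0.521  -0.0271  0.163 ] 0.1741
knob 1 0.07 77 [ 0.519  -0.0225  0.0851] 0.0999
knob 1 0.1 60 [ 0.5192 -0.0228  0.1097] 0.1196
knob 1 0.13 287 [ 0.5183 -0.0216  0.1562] 0.1709
disc 0 0.07 17 [ 0.4999 -0.1019  0.0839] 0.0976
disc 0 0.13 178 [ 0.5037 -0.1058  0.1666] 0.1736
disc 1 0.07 79 [ 0.501  -0.1     0.0856] 0.0996
disc 1 0.1 49 [ 0.5008 -0.1003  0.1091] 0.1176
disc 1 0.13 263 [ 0.5022 -0.1023  0.1596] 0.1693
flat 0 0.07 19 [ 0.483  -0.1781  0.0854] 0.0982
flat 0 0.1 11 [ 0.4809 -0.1794  0.1103] 0.1173
flat 0 0.13 140 [ 0.4848 -0.1814  0.1606] 0.1743
flat 1 0.07 82 [ 0.4827 -0.178   0.0845] 0.0997
flat 1 0.1 59 [ 0.4831 -0.1778  0.1106] 0.1196
flat 1 0.13 287 [ 0.4834 -0.1777  0.1537] 0.1719
((486.0956726074219, -183.27984619140625), (30.4744873046875, 15.986644744873047), 68.37765502929688)
((484.61505126953125, -182.35208129882812), (33.134490966796875, 16.82795524597168), 66.19580841064453)
plate 0 20 ((581.7108154296875, 330.275634765625), (56.0158805847168, 3.0344769954681396), 3.387965440750122)
cam 1903 [0.55827851 0.29266127 0.18665184] [0.63357959 0.42506697 0.26215986]
plate 1 3401 ((595.0104370117188, 385.5444030761719), (102.1987075805664, 109.89073181152344), 3.7218964099884033)
cam 4875 [0.55747409 0.29330092 0.17005357] [0.63177814 0.42663099 0.25681457]
```

View pics/cc.png

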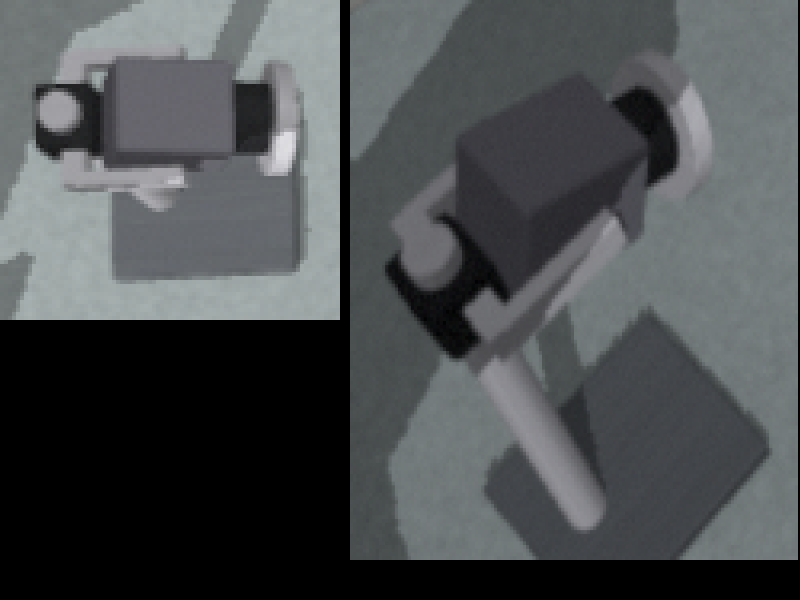

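```bash
cat >> h.py <<'E'
def plane(q,n=400,tol=.0015,seed=0,ok=lambda v:True):
    g=np.random.default_rng(seed);best=np.zeros(len(q),bool)
    for _ in range(n):
        a=q[g.choice(len(q),3,False)];v=np.cross(a[1]-a[0],a[2]-a[0]);l=np.linalg.norm(v)
        if l<1e-7 or not ok(v/l):continue
        m=abs((q-a[0])@v/l)<tol
        if m.sum()>best.sum():best=m
    c=q[best].mean(0);v=np.linalg.svd(q[best]-c)[2][2];return v*np.sign(v[2] if abs(v[2])>.5 else v@[-1,.4,0]),c,best
E
python3 - <<'E'
from h import *
for n in('top','side'):
    f=load(n);p=cloud(f);P=p.reshape(-1,3);C=f['pixels'].reshape(-1,3).astype(int)
    hd=np.array([.065,-.998]); o=np.array([.597,.3556])
    s=(P[:,:2]-o)@hd; l=(P[:,:2]-o)@np.array([.998,.065])
    body=(abs(l)<.035)&(abs(s)<.03)&(P[:,2]>.2)&(P[:,2]<.3)
    q=P[body];v,c,b=plane(q,ok=lambda v:abs(v[2])>.8)
    print(n,'body top n',v.round(4),c.round(4),b.sum(),'tilt',np.arcsin(np.hypot(*v[:2])),'head',np.degrees(np.arctan2(v[1],v[0])))
    r=cv2.minAreaRect((q[b][:,:2]*1000).astype(np.float32));print(r)
    q=P[(abs(l)<.05)&(abs(s)<.14)&(P[:,2]>.15)&(P[:,2]<.3)&(C.min(1)>110)&(s>.03)]
    print('ring',len(q),q.mean(0).round(4),q.min(0).round(4),q.max(0).round(4))
    q=P[(np.hypot(P[:,0]-.484,P[:,1]+.179)<.03)&(P[:,2]>.13)]
    v,c,b=plane(q,tol=.001,ok=lambda v:abs(v[2])<.25);print('face',v.round(3),c.round(4),b.sum(),np.degrees(np.arctan2(v[1],v[0])))
    og=(C[:,0]>140)&(C[:,2]<90)&(C[:,1]<140)&(P[:,2]>.1)
    mm=cv2.connectedComponentsWithStats((og.reshape(480,640)*255).astype(np.uint8))
    for i in range(1,mm[0]):
        if mm[2][i,4]>15: q=P[(mm[1].ravel()==i)];print('orange',q.mean(0).round(3),q[:,2].max().round(3),q.min(0).round(3))
E
```

```text
top body top n [ 0.0355 -0.3604  0.9321] [0.5975 0.3523 0.2464] 331 tilt 0.3705732086306316 head -84.36937548305768
((596.9191284179688, 352.3043518066406), (49.531864166259766, 52.992591857910156), 3.7200634479522705)
ring 182 [0.5947 0.3014 0.2217] [0.5711 0.2927 0.1867] [0.628  0.3245 0.2386]
face [-0.923  0.384  0.007] [ 0.4791 -0.1819  0.1532] 47 157.38869754811984
orange [ 0.543 -0.295  0.156] 1.46 [ 0.335 -0.314  0.102]
orange [ 0.465 -0.283  0.15 ] 0.166 [ 0.452 -0.298  0.123]
orange [ 0.394 -0.228  0.18 ] 1.46 [ 0.335 -0.243  0.137]
orange [ 0.38  -0.157  0.145] 0.163 [ 0.364 -0.167  0.1  ]
side body top n [ 0.0226 -0.3601  0.9326] [0.5961 0.3534 0.246 ] 1116 tilt 0.3691754882719453 head -86.40623937035602
((596.859130859375, 352.7491149902344), (50.04899597167969, 54.282718658447266), 2.5105748176574707)
ring 310 [0.5792 0.3071 0.2084] [0.5697 0.2933 0.1761] [0.5945 0.3229 0.2288]
face [-0.926  0.379 -0.01 ] [ 0.4795 -0.1795  0.1502] 123 157.7518716481936
orange [ 0.54  -0.292  0.147] 0.765 [ 0.21  -0.313  0.101]
orange [ 0.456 -0.271  0.151] 0.765 [ 0.21  -0.295  0.1  ]
orange [ 0.384 -0.232  0.151] 0.162 [ 0.376 -0.243  0.124]
orange [ 0.376 -0.159  0.143] 0.765 [ 0.21  -0.234  0.1  ]
```

```bash
cat > d.py <<'E'
from h import *; import sys
a=[float(x) for x in sys.argv[1:]]; s=env.observe(); M=rot(s['ee_rot']); d=M.T@(np.array(a[:3])-np.array(s['ee_pos'])*1000)
yaw=np.degrees(np.arctan2(M[1,0],M[0,0]))
print('t',round(s['clock'],2),'pos',(np.array(s['ee_pos'])*1000).round(1),'yaw',yaw.round(2),'tilt',M[2].round(4),'-> d',d.round(1),'twist',np.radians(yaw-a[3]).round(3) if len(a)>3 else '','w',round(float(s['width']),3),'F',np.array(s['wrist_force']).round(1),'q',np.array(s['qpos']).round(2))
E
python3 -m inch '[{"tx":-34,"ty":34,"tz":-5,"twist":0.02},{"tx":-68,"ty":68,"tz":-11,"twist":0.04},{"tx":-102,"ty":102,"tz":-16,"twist":0.06},{"tx":-137,"ty":137,"tz":-21,"twist":0.08},{"tx":-171,"ty":171,"tz":-27,"twist":0.1},{"tx":-205,"ty":205,"tz":-32,"twist":0.11},{"tx":-239,"ty":239,"tz":-38,"twist":0.11},{"tx":-273,"ty":273,"tz":-43,"twist":0.11}]' 100 40; python3 d.py 450 0 290 67.7
```

```text
clock: 0.9
ee_pos: [0.3854, 0.3588, 0.2909]
ee_rot: [2.603, 1.756, -0.003]
wrist_force: [1.1, 0.3, 1.3]
width: 0.608
t 0.9 pos [385.4 358.8 290.9] yaw 68.02 tilt [-2.2e-03  3.0e-04 -1.0e+00] -> d [-308.5  194.2    1.7] twist 0.006 w 0.608 F [1.1 0.3 1.3] q [-0.94  0.29  0.13  2.01 -0.05  0.84  0.4 ]
```

```bash
python3 -m inch '[{"tx":-38,"ty":24,"tz":0,"twist":0.006},{"tx":-77,"ty":48,"tz":0,"twist":0.006},{"tx":-116,"ty":73,"tz":0,"twist":0.006},{"tx":-154,"ty":97,"tz":0,"twist":0.006},{"tx":-193,"ty":121,"tz":0,"twist":0.006},{"tx":-232,"ty":146,"tz":0,"twist":0.006},{"tx":-270,"ty":170,"tz":0,"twist":0.006},{"tx":-308,"ty":194,"tz":0,"twist":0.006}]'; python3 d.py 485.5 -183 200 67.7
```

```text
clock: 1.7
ee_pos: [0.4497, -0.0013, 0.2916]
ee_rot: [2.608, 1.749, -0.003]
wrist_force: [0.3, 0.0, -0.1]
width: 0.609
t 1.7 pos [449.7  -1.3 291.6] yaw 67.69 tilt [-2.1e-03  1.0e-04 -1.0e+00] -> d [-154.3  102.1   92. ] twist -0.0 w 0.609 F [ 0.3  0.  -0.1] q [-0.38  0.19  0.33  2.17 -0.08  0.8   1.18]
```

```bash
python3 -m inch '[{"tx":-38,"ty":25,"tz":0},{"tx":-77,"ty":51,"tz":5},{"tx":-116,"ty":77,"tz":15},{"tx":-154,"ty":102,"tz":30},{"tx":-154,"ty":102,"tz":50},{"tx":-154,"ty":102,"tz":70},{"tx":-154,"ty":102,"tz":82},{"tx":-154,"ty":102,"tz":82}]'; python3 d.py 485.5 -183 143 67.7;python3 - <<'E'
from h import *
im=[]
for n in('top','side'):
    f=grab(n);c=proj(f,[.4855,-.183,.17])[0].astype(int);print(n,c)
    im.append(cv2.resize(f['pixels'][c[1]-60:c[1]+60,c[0]-60:c[0]+60],(400,400),interpolation=3))
cv2.imwrite('pics/g1.png',np.hstack(im)[:,:,::-1])
E
```

```text
t 1.7 pos [449.7  -1.3 291.6] yaw 67.69 tilt [-2.1e-03  1.0e-04 -1.0e+00] -> d [-154.2  102.1  149. ] twist -0.0 w 0.609 F [ 0.3  0.  -0.1] q [-0.38  0.19  0.33  2.17 -0.08  0.8   1.18]
top [441 278]
side [420 190]$[0]: bad value
```

View pics/g1.png

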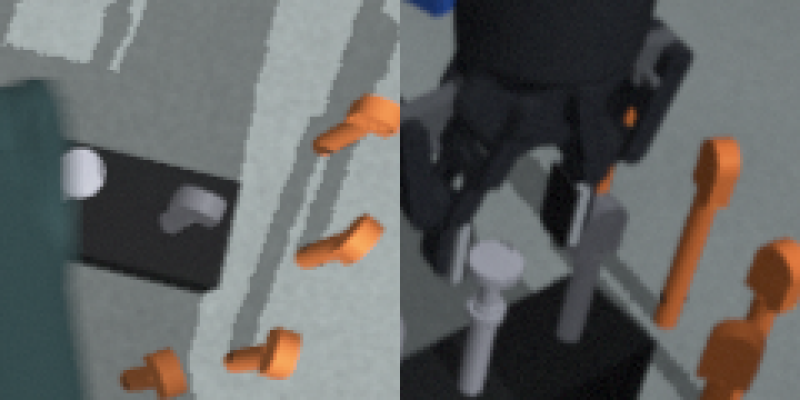

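The call was refused because the rows need all four keys, so nothing moved. The picture shows the paddle at (205,205) in the top crop, standing free, with the gripper still over the middle of the rack.

```bash
python3 -m inch '[{"tx":-38,"ty":25,"tz":0,"twist":0},{"tx":-77,"ty":51,"tz":5,"twist":0},{"tx":-116,"ty":77,"tz":15,"twist":0},{"tx":-154,"ty":102,"tz":30,"twist":0},{"tx":-154,"ty":102,"tz":50,"twist":0},{"tx":-154,"ty":102,"tz":70,"twist":0},{"tx":-154,"ty":102,"tz":82,"twist":0},{"tx":-154,"ty":102,"tz":82,"twist":0}]'; python3 d.py 485.5 -183 143 67.7;python3 - <<'E'
from h import *
im=[]
for n in('top','side'):
    f=grab(n);c=proj(f,[.4855,-.183,.17])[0].astype(int)
    im.append(cv2.resize(f['pixels'][c[1]-60:c[1]+60,c[0]-60:c[0]+60],(400,400),interpolation=3))
cv2.imwrite('pics/g2.png',np.hstack(im)[:,:,::-1])
E
```

```text
clock: 2.6
ee_pos: [0.483, -0.1868, 0.2091]
ee_rot: [2.618, 1.735, -0.008]
wrist_force: [-0.4, 0.5, 0.6]
width: 0.611
t 2.6 pos [ 483.  -186.8  209.1] yaw 67.08 tilt [-0.0046 -0.0021 -1.    ] -> d [ 4.8  1.  66.1] twist -0.011 w 0.611 F [-0.4  0.5  0.6] q [ 0.    0.41  0.36  2.12 -0.23  0.65  1.69]
```

View pics/g2.png

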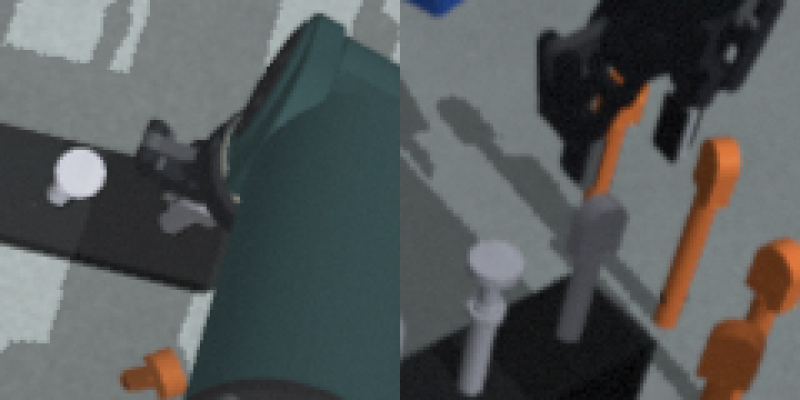

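The picture shows the fingers open across the paddle's width, with the paddle at (595,225) in the side crop and the fingers above it. I'll go down and close.

```bash
python3 -m inch '[{"tx":5,"ty":1,"tz":0,"twist":-0.011},{"tx":5,"ty":1,"tz":6,"twist":-0.011},{"tx":5,"ty":1,"tz":18,"twist":-0.011},{"tx":5,"ty":1,"tz":32,"twist":-0.011},{"tx":5,"ty":1,"tz":46,"twist":-0.011},{"tx":5,"ty":1,"tz":58,"twist":-0.011},{"tx":5,"ty":1,"tz":66,"twist":-0.011},{"tx":5,"ty":1,"tz":66,"twist":-0.011}]'; python3 d.py 485.5 -183 143 67.7
```

```text
clock: 3.5
ee_pos: [0.4865, -0.1833, 0.1437]
ee_rot: [2.607, 1.749, -0.006]
wrist_force: [-0.4, -0.1, -0.2]
width: 0.606
t 3.5 pos [ 486.5 -183.3  143.7] yaw 67.72 tilt [-4.5e-03 -5.0e-04 -1.0e+00] -> d [-0.1 -1.   0.7] twist 0.0 w 0.606 F [-0.4 -0.1 -0.2] q [ 0.05  0.51  0.3   2.16 -0.29  0.51  1.75]
```

```bash
python3 -m inch '[{"tx":0,"ty":0,"tz":0,"twist":0},{"tx":0,"ty":0,"tz":0,"twist":0},{"tx":0,"ty":0,"tz":0,"twist":0},{"tx":0,"ty":0,"tz":0,"twist":0},{"tx":0,"ty":0,"tz":0,"twist":0},{"tx":0,"ty":0,"tz":0,"twist":0},{"tx":0,"ty":0,"tz":0,"twist":0},{"tx":0,"ty":0,"tz":0,"twist":0}]' 255 30; python3 d.py 485.5 -183 143 67.7
```

```text
clock: 4.3
ee_pos: [0.4867, -0.1834, 0.1439]
ee_rot: [2.607, 1.749, -0.006]
wrist_force: [0.5, 0.2, 1.1]
width: 0.343
t 4.3 pos [ 486.7 -183.4  143.9] yaw 67.71 tilt [-0.0045 -0.     -1.    ] -> d [-0.  -1.2  0.9] twist 0.0 w 0.343 F [0.5 0.2 1.1] q [ 0.05  0.51  0.3   2.16 -0.29  0.51  1.75]
```

```bash
python3 -m inch '[{"tx":0,"ty":0,"tz":-3,"twist":0},{"tx":0,"ty":0,"tz":-10,"twist":0},{"tx":0,"ty":0,"tz":-18,"twist":0},{"tx":0,"ty":0,"tz":-26,"twist":0},{"tx":0,"ty":0,"tz":-32,"twist":0},{"tx":0,"ty":0,"tz":-36,"twist":0},{"tx":0,"ty":0,"tz":-36,"twist":0},{"tx":0,"ty":0,"tz":-36,"twist":0}]'; python3 d.py 486 -183 180 67.7
python3 -m inch '[{"tx":0,"ty":3,"tz":0,"twist":0},{"tx":0,"ty":10,"tz":0,"twist":0},{"tx":0,"ty":18,"tz":0,"twist":0},{"tx":0,"ty":26,"tz":0,"twist":0},{"tx":0,"ty":34,"tz":0,"twist":0},{"tx":0,"ty":42,"tz":0,"twist":0},{"tx":0,"ty":47,"tz":0,"twist":0},{"tx":0,"ty":49,"tz":0,"twist":0}]'; python3 d.py 486 -183 180 67.7
python3 - <<'E'
from h import *
f=grab('side');cv2.imwrite('pics/g3.png',cv2.resize(f['pixels'][110:310,310:510],(600,600),interpolation=3)[:,:,::-1])
E
```

```text
clock: 5.1
ee_pos: [0.4867, -0.1832, 0.1799]
ee_rot: [2.607, 1.749, -0.006]
wrist_force: [0.3, 0.6, -3.8]
width: 0.347
t 5.1 pos [ 486.7 -183.2  179.9] yaw 67.72 tilt [-0.0044 -0.     -1.    ] -> d [-0.1 -0.7 -0.1] twist 0.0 w 0.347 F [ 0.3  0.6 -3.8] q [ 0.02  0.46  0.33  2.14 -0.26  0.59  1.72]
clock: 5.9
ee_pos: [0.5326, -0.202, 0.1798]
ee_rot: [2.607, 1.749, -0.006]
wrist_force: [-2.5, 1.2, -4.9]
width: 0.346
t 5.9 pos [ 532.6 -202.   179.8] yaw 67.72 tilt [-0.0045  0.     -1.    ] -> d [ -0.1 -50.3  -0.2] twist 0.0 w 0.346 F [-2.5  1.2 -4.9] q [ 0.04  0.51  0.33  2.03 -0.26  0.64  1.72]
```

View pics/g3.png

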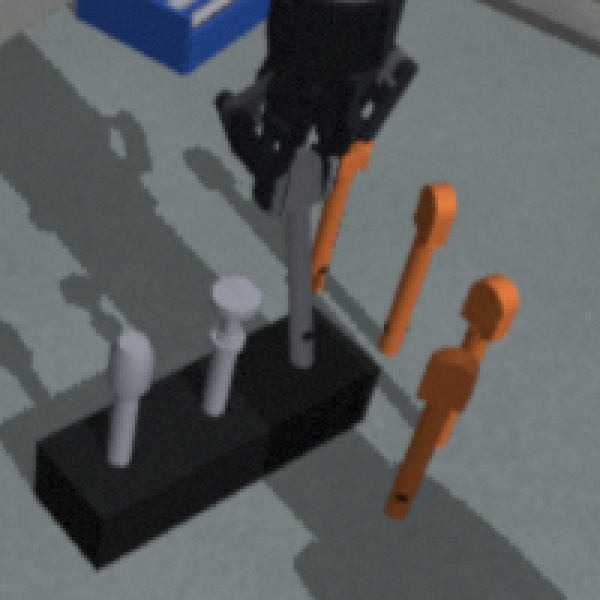

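The side crop shows the shank leaning out of its hole, foot at (300,365), with the dark cross hole visible at (308,337), and the other shafts unmoved. So the pivot worked. I'll tighten to full grip and lift.

```bash
python3 -m inch '[{"tx":0,"ty":0,"tz":0,"twist":0},{"tx":0,"ty":0,"tz":0,"twist":0},{"tx":0,"ty":0,"tz":-5,"twist":0},{"tx":0,"ty":0,"tz":-20,"twist":0},{"tx":0,"ty":0,"tz":-50,"twist":0},{"tx":0,"ty":0,"tz":-85,"twist":0},{"tx":0,"ty":0,"tz":-120,"twist":0},{"tx":0,"ty":0,"tz":-150,"twist":0}]' 255 120; python3 d.py 590 -40 330 40
cat > lean.py <<'E'
from h import *
s=env.observe();M=rot(s['ee_rot']);o=np.array(s['ee_pos'])
for n in('side','top'):
    f=grab(n);P=cloud(f).reshape(-1,3);q=(P-o)@M; C=f['pixels'].reshape(-1,3).astype(int)
    m=(abs(q[:,0])<.016)&(q[:,2]>.022)&(q[:,2]<.16)&(abs(q[:,1])<.075)&(f['range_z'].ravel()>0)
    q=q[m];c=C[m]
    if len(q)<30: print(n,len(q));continue
    # fit cylinder r=8mm, visible side from camera, axis by least squares
    from scipy.optimize import least_squares
    def res(p):
        a=np.array([p[0],p[1],0]);d=np.array([p[2],p[3],1]);d/=np.linalg.norm(d)
        return np.linalg.norm(np.cross(q-a,d),axis=1)-.008
    cp=(np.array(f['position'])-o)@M; v=q.mean(0)-cp; v/=np.linalg.norm(v)
    c0=q.mean(0)+.006*v
    r=least_squares(res,[c0[0],c0[1]+.35*c0[2],0,-.35],loss='soft_l1',f_scale=.001); p=r.x
    d=np.array([p[2],p[3],1]);d/=np.linalg.norm(d)
    L=(q-np.array([p[0],p[1],0]))@d
    print(n,len(q),'axis at tcp x,y mm',(p[:2]*1000).round(1),'lean(ty)',-np.arctan(p[3]).round(4),'side(tx)',np.arctan(p[2]).round(4),'foot dist',np.percentile(L,[98,100]).round(4),'rms',np.sqrt((r.fun**2).mean()).round(4))
    foot=np.array([p[0],p[1],0])+d*np.percentile(L,99); print('  foot w',(M@foot+o).round(4),'up w',(-M@d).round(4), 'hole w',(M@(foot-.025*d)+o).round(4))
E
python3 lean.py
```

```text
clock: 6.75
ee_pos: [0.5348, -0.2023, 0.3332]
ee_rot: [2.602, 1.745, 0.001]
wrist_force: [1.3, -0.3, -4.6]
width: 0.331
t 6.75 pos [ 534.8 -202.3  333.2] yaw 67.7 tilt [-0.004   0.0076 -1.    ] -> d [171.2 -10.5   2.4] twist 0.483 w 0.331 F [ 1.3 -0.3 -4.6] q [-0.04  0.32  0.42  1.89 -0.15  0.96  1.63]
side 520 axis at tcp x,y mm [ 0.5 -3.8] lean(ty) 0.3598 side(tx) -0.0045 foot dist [0.1311 0.1336] rms 0.0011
  foot w [ 0.4888 -0.1841  0.2089] up w [ 0.3222 -0.1235  0.9386] hole w [ 0.4968 -0.1872  0.2323]
top 223 axis at tcp x,y mm [-0.3 -2.4] lean(ty) 0.3424 side(tx) -0.0003 foot dist [0.1263 0.1311] rms 0.001
  foot w [ 0.4932 -0.1861  0.2119] up w [ 0.3056 -0.1209  0.9444] hole w [ 0.5008 -0.1892  0.2355]
```

```bash
python3 -m inch '[{"tx":8,"ty":-1,"tz":0,"twist":0.03},{"tx":30,"ty":-5,"tz":0,"twist":0.1},{"tx":58,"ty":-9,"tz":0,"twist":0.18},{"tx":88,"ty":-14,"tz":0,"twist":0.27},{"tx":118,"ty":-19,"tz":0,"twist":0.36},{"tx":146,"ty":-23,"tz":0,"twist":0.45},{"tx":166,"ty":-27,"tz":0,"twist":0.53},{"tx":174,"ty":-28,"tz":0,"twist":0.57}]'; python3 d.py 611 132 330 3.6
```

```text
clock: 7.65
ee_pos: [0.5781, -0.0282, 0.3336]
ee_rot: [2.984, 0.946, 0.018]
wrist_force: [0.2, -1.0, -2.9]
width: 0.331
t 7.65 pos [578.1 -28.2 333.6] yaw 35.17 tilt [ 0.0073  0.0143 -0.9999] -> d [ 119.1 -112.     2.9] twist 0.551 w 0.331 F [ 0.2 -1.  -2.9] q [-0.41  0.34  0.5   1.88 -0.19  0.96  0.78]
```

```bash
python3 -m inch '[{"tx":6,"ty":-5,"tz":0,"twist":0.03},{"tx":20,"ty":-19,"tz":0,"twist":0.1},{"tx":40,"ty":-38,"tz":0,"twist":0.19},{"tx":62,"ty":-58,"tz":0,"twist":0.29},{"tx":84,"ty":-79,"tz":0,"twist":0.39},{"tx":104,"ty":-98,"tz":0,"twist":0.48},{"tx":119,"ty":-112,"tz":0,"twist":0.55},{"tx":119,"ty":-112,"tz":0,"twist":0.55}]'; python3 d.py 611 132 280 3.6; python3 lean.py
```

```text
clock: 8.45
ee_pos: [0.6113, 0.1377, 0.3312]
ee_rot: [3.133, 0.11, 0.023]
wrist_force: [-0.3, 0.3, -3.5]
width: 0.328
t 8.45 pos [611.3 137.7 331.2] yaw 4.04 tilt [ 0.0142  0.0066 -0.9999] -> d [-1.5  5.3 51.2] twist 0.008 w 0.328 F [-0.3  0.3 -3.5] q [-0.72  0.43  0.59  1.78 -0.27  1.    0.04]
side 637 axis at tcp x,y mm [-1.3 -2.4] lean(ty) 0.3609 side(tx) -0.001 foot dist [0.1316 0.1347] rms 0.0008
  foot w [0.6083 0.1861 0.2065] up w [ 0.0121 -0.3469  0.9378] hole w [0.6086 0.1774 0.2299]
top 0
```

Run:
```python
from h import *
from scipy.optimize import least_squares
f=load('side');P=cloud(f).reshape(-1,3);C=f['pixels'].reshape(-1,3).astype(int)
h=np.array([.063,-.998]);lat=np.array([.998,.063]);o=np.array([.5965,.358])
s=(P[:,:2]-o)@h;l=(P[:,:2]-o)@lat
q=P[(abs(l)<.016)&(abs(s+.055)<.016)&(P[:,2]>.03)&(P[:,2]<.17)]
r=least_squares(lambda p:np.hypot(q[:,0]-p[0],q[:,1]-p[1])-.01,[.594,.41],loss='soft_l1',f_scale=.001)
print('post',len(q),r.x.round(4),np.abs(r.fun).mean(),'-> origin',(r.x+.055*h).round(4))
# ring bright points in camera frame (tilt .37)
a=.37;X=np.r_[np.cos(a)*h,-np.sin(a)];Z=np.r_[np.sin(a)*h,np.cos(a)];Y=np.cross(Z,X);B=np.c_[X,Y,Z]
c=(P-np.r_[o,.22])@B
m=(c[:,0]>-.1)&(c[:,0]<.08)&(abs(c[:,1])<.04)&(abs(c[:,2])<.04)
for lo in np.arange(-.05,.075,.005):
    k=m&(c[:,0]>=lo)&(c[:,0]<lo+.005)
    if k.sum()>3: print(lo.round(3),k.sum(),'y',c[k,1].min().round(4),c[k,1].max().round(4),'z',c[k,2].min().round(4),c[k,2].max().round(4),'rgb',C[k].mean().round())
b=m&(abs(c[:,0])<.022)&(c[:,2]>.018); print('top face z',np.median(c[b,2])); 
# plane slope residual in camera frame
A=np.c_[c[b],np.ones(b.sum())]; print('slope',np.linalg.lstsq(A[:,[0,1,3]],c[b,2],rcond=None)[0])
```

```text
post 673 [0.594  0.4107] 0.00039160821820808446 -> origin [0.5975 0.3558]
-0.05 203 y -0.0359 0.0367 z -0.0332 0.0089 rgb 120.0
-0.045 171 y -0.0364 0.037 z -0.027 0.003 rgb 100.0
-0.04 109 y -0.0361 0.0365 z -0.0221 -0.0036 rgb 122.0
-0.035 723 y -0.0365 0.0365 z -0.0224 0.0271 rgb 90.0
-0.03 232 y -0.0363 0.0378 z -0.0195 0.0279 rgb 108.0
-0.025 221 y -0.0365 0.0263 z -0.0176 0.0275 rgb 107.0
-0.02 201 y -0.0363 0.0241 z -0.0166 0.0278 rgb 107.0
-0.015 209 y -0.0361 0.0254 z -0.0138 0.0277 rgb 108.0
-0.01 186 y -0.0356 0.0242 z -0.0118 0.0273 rgb 109.0
-0.005 191 y -0.0365 0.0253 z -0.0111 0.0286 rgb 107.0
-0.0 167 y -0.0361 0.0231 z -0.0065 0.028 rgb 104.0
0.005 137 y -0.0354 0.0246 z -0.0058 0.0279 rgb 91.0
0.01 154 y -0.0255 0.0244 z -0.0124 0.0272 rgb 89.0
0.015 157 y -0.0254 0.0236 z -0.0231 0.0291 rgb 89.0
0.02 154 y -0.0254 0.0254 z -0.0206 0.0277 rgb 87.0
0.025 27 y -0.0237 0.0249 z -0.0197 0.0259 rgb 74.0
0.03 52 y -0.0192 0.0124 z -0.0042 0.0202 rgb 31.0
0.035 95 y -0.0188 0.0135 z -0.0094 0.0214 rgb 27.0
0.04 82 y -0.0185 0.0163 z -0.01 0.0207 rgb 29.0
0.045 397 y -0.0296 0.03 z -0.0273 0.0316 rgb 125.0
0.05 126 y -0.0297 0.0246 z -0.0127 0.0316 rgb 158.0
0.055 68 y -0.0291 0.0204 z -0.0167 0.032 rgb 152.0
top face z 0.02574255897288194
slope [-0.00393561  0.04147264  0.02547876]
```

```bash
python3 d.py 611.4 132.2 249 3.6; python3 -m inch '[{"tx":-1,"ty":5,"tz":5,"twist":0.008},{"tx":-1,"ty":5,"tz":16,"twist":0.008},{"tx":-1,"ty":5,"tz":32,"twist":0.008},{"tx":-1,"ty":5,"tz":48,"twist":0.008},{"tx":-1,"ty":5,"tz":64,"twist":0.008},{"tx":-1,"ty":5,"tz":76,"twist":0.008},{"tx":-1,"ty":5,"tz":82,"twist":0.008},{"tx":-1,"ty":5,"tz":82,"twist":0.008}]'; python3 d.py 611.4 132.2 249 3.6; python3 lean.py
python3 - <<'E'
from h import *
f=grab('side');cv2.imwrite('pics/g4.png',cv2.resize(f['pixels'][200:400,60:320],(780,600),interpolation=3)[:,:,::-1])
E
```

```text
t 8.55 pos [610.7 132.3 331.8] yaw 3.79 tilt [ 0.0132  0.0096 -0.9999] -> d [-0.4 -0.7 82.8] twist 0.003 w 0.327 F [ 0.5  0.  -3.5] q [-0.71  0.42  0.59  1.78 -0.26  1.    0.05]
clock: 9.35
ee_pos: [0.6106, 0.1259, 0.2487]
ee_rot: [3.131, 0.09, 0.018]
wrist_force: [0.1, 0.2, -3.2]
width: 0.332
t 9.35 pos [610.6 125.9 248.7] yaw 3.28 tilt [ 0.0113  0.0101 -0.9999] -> d [ 1.2 -6.3 -0.4] twist -0.006 w 0.332 F [ 0.1  0.2 -3.2] q [-0.66  0.51  0.55  1.87 -0.33  0.84  0.1 ]
side 503 axis at tcp x,y mm [-1.4 -2.5] lean(ty) 0.3587 side(tx) -0.0018 foot dist [0.1309 0.1341] rms 0.0008
  foot w [0.6076 0.1735 0.1242] up w [ 0.0107 -0.3415  0.9398] hole w [0.6079 0.165  0.1477]
top 0
```

View pics/g4.png

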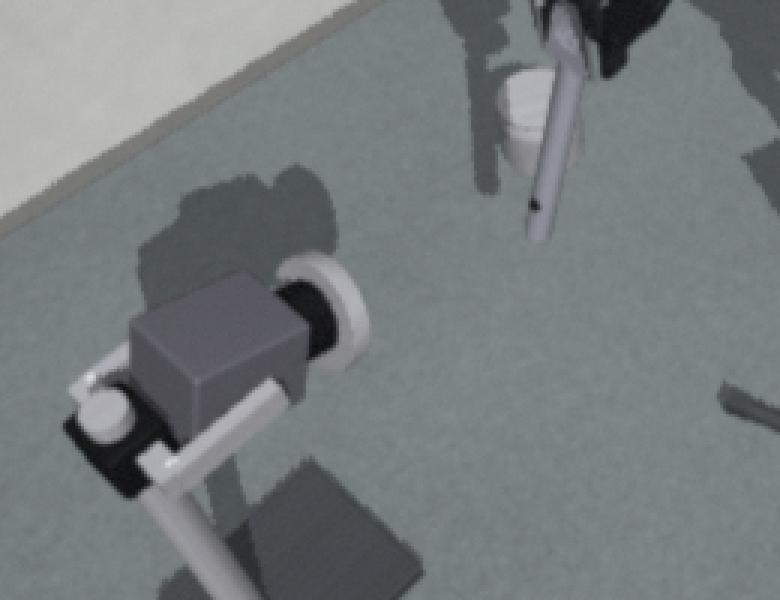

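The side crop shows the camera and stand untouched, the shaft free in the air, its cross hole at (535,205), foot towards the camera and head leaning away. One small correction is left: move it about 6.5 mm towards the lens.

```bash
python3 -m inch '[{"tx":0.5,"ty":-2,"tz":0,"twist":-0.005},{"tx":1,"ty":-5,"tz":0,"twist":-0.005},{"tx":1.2,"ty":-6.4,"tz":0,"twist":-0.005},{"tx":1.2,"ty":-6.4,"tz":0,"twist":-0.005},{"tx":1.2,"ty":-6.4,"tz":0,"twist":-0.005},{"tx":1.2,"ty":-6.4,"tz":0,"twist":-0.005},{"tx":1.2,"ty":-6.4,"tz":0,"twist":-0.005},{"tx":1.2,"ty":-6.4,"tz":0,"twist":-0.005}]'; python3 d.py 611.8 132.2 249 3.6; python3 lean.py
python3 - <<'E'
from h import *
f=load('side');P=cloud(f)
h=np.array([.063,-.998]);a=.371;X=np.r_[np.cos(a)*h,-np.sin(a)];Z=np.r_[np.sin(a)*h,np.cos(a)]
F=np.r_[.597,.3575,.22]+.2*X
p=proj(f,[F-.008*X,F,F+.0*X,F-.025*Z,F+.1*Z])
print(p.round(1)); u,v=p[1].astype(int)
im=cv2.resize(f['pixels'][v-55:v+25,u-40:u+60],(750,600),interpolation=3)[:,:,::-1].copy()
for q in p[[1,3]]: cv2.circle(im,tuple(((q-[u-40,v-55]+.5)*7.5).astype(int)),3,(0,0,255),-1)
cv2.imwrite('pics/g5.png',im)
E
```

```text
clock: 10.3
ee_pos: [0.6126, 0.1327, 0.2505]
ee_rot: [3.131, 0.098, 0.023]
wrist_force: [-0.4, 0.3, -3.4]
width: 0.329
t 10.3 pos [612.6 132.7 250.5] yaw 3.59 tilt [ 0.0147  0.0094 -0.9998] -> d [-0.9  0.4  1.4] twist -0.0 w 0.329 F [-0.4  0.3 -3.4] q [-0.67  0.51  0.55  1.86 -0.33  0.85  0.1 ]
side 505 axis at tcp x,y mm [-1.1 -2.3] lean(ty) 0.3614 side(tx) -0.0031 foot dist [0.1316 0.1341] rms 0.0008
  foot w [0.61   0.1806 0.126 ] up w [ 0.0107 -0.3448  0.9386] hole w [0.6103 0.172  0.1494]
top 0
[[235.6 270.2]
 [239.  268.6]
 [239.  268.6]
 [236.6 279.9]
 [249.3 219. ]]
```

View pics/g5.png

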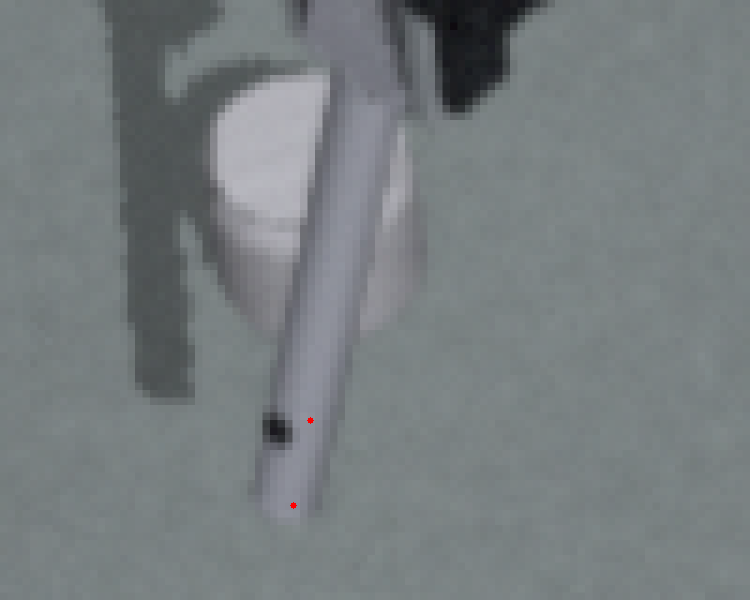

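The hole's near mouth shows at (278,430), where it was predicted at (278,433). The fit has it about 1.7 mm off in x and 1.5 mm high, so I'll trim that and recheck.

```bash
python3 -m inch '[{"tx":-1,"ty":0,"tz":0.7,"twist":0},{"tx":-1.8,"ty":0,"tz":1.4,"twist":0},{"tx":-1.8,"ty":0,"tz":1.4,"twist":0},{"tx":-1.8,"ty":0,"tz":1.4,"twist":0},{"tx":-1.8,"ty":0,"tz":1.4,"twist":0},{"tx":-1.8,"ty":0,"tz":1.4,"twist":0},{"tx":-1.8,"ty":0,"tz":1.4,"twist":0},{"tx":-1.8,"ty":0,"tz":1.4,"twist":0}]'; python3 lean.py; python3 -m inch '[{"tx":0,"ty":0,"tz":0,"twist":0},{"tx":0,"ty":0,"tz":0,"twist":0},{"tx":0,"ty":0,"tz":0,"twist":0},{"tx":0,"ty":0,"tz":0,"twist":0},{"tx":0,"ty":0,"tz":0,"twist":0},{"tx":0,"ty":0,"tz":0,"twist":0},{"tx":0,"ty":0,"tz":0,"twist":0},{"tx":0,"ty":0,"tz":0,"twist":0}]'; python3 d.py 610.7 132.2 249 3.6; python3 lean.py
python3 - <<'E'
from h import *
f=load('side');cv2.imwrite('pics/end.png',f['pixels'][:,:,::-1])
E
```

```text
clock: 11.2
ee_pos: [0.6109, 0.1326, 0.249]
ee_rot: [3.131, 0.098, 0.023]
wrist_force: [-0.3, -0.3, -3.6]
width: 0.33
side 503 axis at tcp x,y mm [-1.5 -2.7] lean(ty) 0.3574 side(tx) 0.0018 foot dist [0.1311 0.1346] rms 0.0008
  foot w [0.6085 0.1806 0.1239] up w [ 0.0059 -0.3413  0.9399] hole w [0.6086 0.1721 0.1474]
top 0
clock: 12.1
ee_pos: [0.6109, 0.1326, 0.249]
ee_rot: [3.131, 0.098, 0.024]
wrist_force: [-0.4, 1.2, -3.7]
width: 0.329
t 12.1 pos [610.9 132.6 249. ] yaw 3.6 tilt [ 0.0147  0.0094 -0.9998] -> d [-0.2  0.4  0. ] twist 0.0 w 0.329 F [-0.4  1.2 -3.7] q [-0.67  0.51  0.55  1.87 -0.33  0.84  0.1 ]
side 506 axis at tcp x,y mm [-1.4 -2.7] lean(ty) 0.3573 side(tx) -0.0018 foot dist [0.1313 0.1338] rms 0.0009
  foot w [0.6081 0.1804 0.1243] up w [ 0.0093 -0.341   0.94  ] hole w [0.6084 0.1719 0.1478]
top 0
```

View pics/end.png

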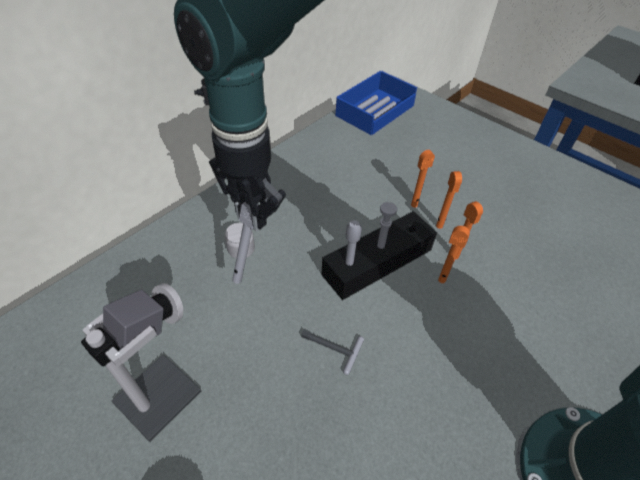

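The final picture shows the shaft held free at (240,245). The other two shafts, the key, the tin, the camera and the orange pieces are where they were. I'm handing it in.

```bash
python3 -c "
from workcell import env
print(env.job_done())"
```

```text
the job is handed in; nothing more can be done
None
```

The flat-headed shaft is out of the rack and held in front of the inspection camera, with its cross hole on the line of sight. I handed the job in at about 12 s, with the grip at 120 N.

**Grip:** The arm's moves could not tilt the tool. So I pinched the head across its 30 mm width, not across the 14 mm thickness you suggested. I then tipped the shaft in the pads by moving sideways against the mouth of its hole, tightened the grip, and carried it to the camera.

**Last checks:**
- **Position:** the hole measured (608, 172, 148) mm against a focus estimate of (609, 172, 148) mm. That is within 1 mm by this measure. Calibration is only good to about 2 mm, and my estimates of the camera's hinge position differed by up to 6 mm along its heading.
- **Angle (slightly off):** the shaft leans about 0.35 rad, while the camera tilts about 0.37 rad. It is also tipped about 0.01 rad sideways in the picture. Together that is roughly 1.5° that I did not trim out.
- **Hold:** it stayed put over the last 0.9 s, within measurement noise. The wrist force was about 4 N, close to the shaft's weight.
- **Surroundings:** in the final side view it touches nothing, and everything else looks where it started. The arm blocked the top camera, so only the side camera could check the final pose.

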